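Stack the empty sorting tray on the filled one

TASK

On the can-sorting bench, pick up the empty light grey tray by its grip bar and lower it gently, without dropping it, onto the tray of pressed cans that has a square socket in each corner, so that all four lugs under it drop into the sockets and it sits flat, then let go. Leave the socketed tray where it stands and do not disturb the other, plain tray of pressed cans, which has no sockets.

Things in the scene. Friction and masses are not known exactly. Their poses are not given: they have to be found in the camera images.
- lug_tray: Empty light grey tray to carry, 200 (x) x 160 (y) mm, 0.4 kg. Origin: footprint centre at the lug tips (bench level at the start), z up. Four round lugs below at x +-76, y +-56, 16 tall, 16 in diameter, 10 at the tip. Floor underside z 16, rim z 56. Only it has a grip bar, of wood: over the middle, along x, 124 long, 14 thick in y, z 78 to 100, on a 14 mm post at x +-55.
- socket_tray: Light grey tray to stack on, 200 (x) x 160 (y) mm, rim z 55, loose, 0.9 kg, pressed cans lying well below its rim. Origin: centre of its underside, z up. Square sockets in the corners, level with the rim, 38 wide, 22 deep, centred at x +-76, y +-56. Seated, the carried tray's floor rests on this rim, its origin 39 above this one. A half turn fits as well.
- plain_tray: The wrong tray, to be left alone: same light grey plastic and outer size (200 x 160 mm, 55 mm high) with pressed cans in it, but no corner sockets. Origin: centre of its underside; z up.

How it is judged (in metres and radians):
At the end, for the whole second after the job is handed in: Carried tray seated with its four lugs in the sockets: centres within 18 mm, 39 +-5 mm above the lower origin, long sides parallel within 10 degrees, both trays level within 3 degrees and at rest; socketed tray within 50 mm and plain tray within 40 mm of their starts (horizontal distance between lug_tray and socket_tray below 0.018 m and z of lug_tray in the frame of socket_tray between 0.034 and 0.044 m and angle between the x axis of lug_tray and the x axis of socket_tray, either way round below 0.18 rad and angle between each of lug_tray, socket_tray's own z axis and vertical below 0.05 rad and linear speed of each of lug_tray, socket_tray below 0.02 m/s and distance of socket_tray from where it was at the start of the episode below 0.05 m and distance of plain_tray from where it was at the start of the episode below 0.04 m); the robot touches nothing.
It fails at once if the carried tray is dropped onto the socketed tray (it is moving faster than 0.55 m/s within 30 mm above its seat) (horizontal distance between lug_tray and socket_tray below 0.05 m and z of lug_tray in the frame of socket_tray between 0.03 and 0.069 m and linear speed of lug_tray above 0.55 m/s).
It fails at once if the socketed tray is shoved more than 60 mm (distance of socket_tray from where it was at the start of the episode above 0.06 m).
It fails at once if the plain tray is shoved more than 50 mm (distance of plain_tray from where it was at the start of the episode above 0.05 m).
It also fails if it takes over 42 s, if anything falls off the work surface, if the arm or the gripper's body presses on something with over 40 N, if the wrist force passes 120 N, or if a joint passes its speed limit or range.

ROBOT

A 6-joint arm with a two-finger parallel gripper is mounted at the origin on the work surface. World frame = base frame: x ahead of the robot, y to its left, z up, the work surface at z = 0. Lengths are in m, angles in degrees, forces in N, time in s.
With the tool pointing down it reaches from about 0.4 to 0.825 m from the base axis. Payload 7 kg.
Tool frame: the origin (TCP) lies on the centre line of the jaws, within the pads' length; the fingertips stand 17 mm ahead of it and the grasp point (between the pads) lies 2 mm behind it; z points along the fingers, y is the direction in which the jaws open and shut (so a half turn about z gives the same grasp; the last joint's range is limited). The gripper opens to 88 mm and grips with 3 to 60 N. Pads are 19 mm wide; open, the fingers measure 130 mm over their backs; the gripper's body (78 mm by 193 mm) begins 47 mm behind the grasp point.
Start: joints at [90.762, 20.546, 0.682, 0, -70.136, -16.507], TCP at [0.183, 0.65, 0.244] pointing down, gripper open.
Joint ranges: [-176.03, 176.03], [-82.01, 121.73], [-58.28, 71.71], [-173.87, 95.51], [-174.79, -0.11], [-173.66, 173.66]. Speed limits (degrees/s): [136.94, 136.94, 172.46, 180, 180, 180].

INTERFACE

Orientations are given as [roll, pitch, yaw] about the fixed x, y, z axes, in that order (R = Rz(yaw) Ry(pitch) Rx(roll)).
In Python, from plant import telemetry, vision, close_job, recognise, silhouettes, place_of gives the robot as it stands.
- The arm moves only by the shell command python3 -m handwheel 'ROWS'. ROWS is JSON, a list that holds one entry, the list of rows, each a list of 5 numbers: the shift along the tool's x, y, z in m, then the turn about the tool's z in rad, then the closure, from 0 (fully open) to 1 (shut). In form: [[[tx, ty, tz, yaw, gripper], ...]]. A call has 1 to 20 rows; each row shifts and turns the commanded pose from where the row before left it, along the tool's axes as they then stand; what a row does not reach is not made up. A row lasts 1/12 s, in which the tool goes at most 41.7 mm and 7.16 degrees, less where a joint would pass 70% of its speed; a pose out of reach is approached as far as the arm can. A call with a gripper value outside its range is refused whole. The fingers move at their own pace and stop on an object; the grip force is fixed at half the most. Time passes only in rows, so rows that do not move let the fingers close. It gives the time, the measured TCP pose, the force and the opening at its end, in the units of the state.
- telemetry.get_obs(): the state, without advancing time (a new reading comes with each control period).
- vision.snapshot(name): name is "scene" or "side" or "wrist"; returns a dict with "color" (400x640x3 uint8, red, green, blue), "mtx" (3x3 intrinsics, pixels), "cam_to_world" (4x4, takes a point from camera to world coordinates); the wrist camera has in their place "tool_from_camera" (4x4, takes a point from camera to tool coordinates, whose origin is the TCP and whose axes are the flange's). Camera axes: x right, y down, z forward; pixel columns grow to the right and rows downward; lengths in m; the calibration is good to about 2 mm. A picture is of the moment at which its call begins: read the wrist's pose just before it. There is no depth.
- close_job(): hands the job in, once; it reports no verdict.
Trained networks look in a picture, given as the dict that the camera call returned (one of the last four; its "shot" number tells which), for a name from the list of things; names that differ only in an ending like _2 or _b are one class to them, and where a whole thing is asked for, a point or a joint stands for the part that bears it (a point fixed in the world has none). Each returns a list of dicts, best first, with "conf" (0 to 1); they miss things now and then, are a little off and sometimes report something else, mostly with a low value. They report only what shows in the picture. A call takes as long as a camera call.
- recognise(name, picture): "xy" ([column, row] in pixels, amid what is visible of it).
- silhouettes(name, picture): "region" (400x640 bool, what is visible of it) and "xy" ([column, row] in pixels, amid what is visible of it).
- place_of(name, picture): "xy" ([column, row] in pixels: a listed point, or the origin of a listed thing).
The state is a dict: "clock": time; "joint_pos": joint angles; "qvel": joint speeds; "tau": joint torques, N m; "tool_pos": TCP position; "orientation": TCP orientation; "force": force on the tool from outside, world axes, zero at the start; "moment": the same for the moment, N m; "opening": finger opening in m.
Only numpy, scipy, OpenCV 4.12 (cv2) and the standard library are available. Lean on these libraries where they do the work, as an engineer would, in place of code of your own. Each camera call takes 0.05 s, during which the arm holds its last target.

## Working session

There is one attempt and no reset: what is moved stays moved. The work goes in short steps, Python scripts to look and compute and a shell command to move; the robot and the scene stay as the last step left them, time stands still between calls to the robot, and variables do not carry over. Pictures are saved under pics/ and viewed, and the job is handed in when it is done.

```bash
mkdir -p pics; ls; cat > h.py <<'E'
import numpy as np,cv2,json,pickle
from plant import telemetry, vision, recognise, silhouettes, place_of
def snap(n,fn=None):
    s=telemetry.get_obs(); p=vision.snapshot(n)
    if fn: cv2.imwrite('pics/'+fn+'.png',p['color'][:,:,::-1])
    return s,p
from scipy.spatial.transform import Rotation as R
def camT(p,s):
    if 'cam_to_world' in p: return np.array(p['cam_to_world'])
    T=np.eye(4);T[:3,:3]=R.from_euler('xyz',s['orientation'],degrees=True).as_matrix();T[:3,3]=s['tool_pos']
    return T@np.array(p['tool_from_camera'])
def ray(T,K,xy):
    d=T[:3,:3]@np.linalg.inv(K)@np.array([xy[0],xy[1],1.]);return T[:3,3],d/np.linalg.norm(d)
def atz(T,K,xy,z):
    o,d=ray(T,K,xy);return o+d*(z-o[2])/d[2]
def tri(rs):
    A=np.zeros((3,3));b=np.zeros(3)
    for o,d in rs:
        P=np.eye(3)-np.outer(d,d);A+=P;b+=P@o
    x=np.linalg.solve(A,b);return x,[float(np.linalg.norm(np.cross(x-o,d))) for o,d in rs]
def proj(T,K,X):
    c=np.linalg.inv(T)@np.append(X,1);u=K@c[:3];return u[:2]/u[2]
E
python3 - <<'E'
from h import *
print(telemetry.get_obs())
rs={}
for n in ['scene','side','wrist']:
    s,p=snap(n,n+'0');T=camT(p,s);K=np.array(p['mtx'])
    print(n,T.round(3).tolist(),K.tolist())
    for t in ['lug_tray','socket_tray','plain_tray']:
        for f in (recognise,place_of):
            r=f(t,p);print(t,f.__name__,[(np.round(a['xy'],1).tolist(),round(a['conf'],2)) for a in r[:4]])
E
```

```text
pics
{'clock': 0.0, 'joint_pos': array([ 9.07626070e+01,  2.05931482e+01,  6.33804223e-01, -1.96523245e-02,
       -7.01375126e+01, -1.65065930e+01]), 'qvel': array([ 0.03582564, -0.04073398,  0.05315062, -0.05079691,  0.10481289,
        0.03208977]), 'tau': array([ 6.21360687e-04, -5.82716238e+01,  2.93050647e+01,  6.99710146e+00,
        7.03025493e-03, -1.55522353e-04]), 'tool_pos': array([0.18305893, 0.64921566, 0.24260505]), 'orientation': array([ 1.79901886e+02, -9.80911287e-03, -1.57506704e+01]), 'force': array([-0.4348056 , -0.57552675, -0.76766605]), 'moment': array([ 0.02943101, -0.01951819,  0.00360958]), 'opening': 0.08773918872328107}
scene [[0.708, 0.599, -0.373, 0.891], [0.706, -0.609, 0.362, -0.361], [-0.01, -0.519, -0.854, 0.87], [0.0, 0.0, 0.0, 1.0]] [[448.04487329105893, 0.0, 320.41754706982215], [0.0, 448.04487329105893, 204.803901875333], [0.0, 0.0, 1.0]]
lug_tray call [([342.2, 203.2], 0.85)]
lug_tray call [([341.9, 211.4], 0.56)]
socket_tray call [([403.4, 121.1], 0.82)]
socket_tray call [([397.9, 128.1], 0.59)]
plain_tray call [([176.5, 311.9], 0.61)]
plain_t
[... 178 characters left out ...]
.0, 317.9559401899867], [0.0, 401.1749854920973, 202.24456301460327], [0.0, 0.0, 1.0]]
lug_tray call [([305.4, 215.8], 0.64)]
lug_tray call [([306.0, 223.9], 0.96)]
socket_tray call [([276.8, 333.9], 0.66)]
socket_tray call [([278.9, 339.3], 0.93)]
plain_tray call [([375.2, 124.6], 0.74)]
plain_tray call [([374.3, 131.5], 0.67), ([279.4, 341.2], 0.39)]
wrist [[-0.271, -0.929, -0.251, 0.25], [-0.963, 0.261, 0.071, 0.631], [-0.001, 0.261, -0.965, 0.385], [0.0, 0.0, 0.0, 1.0]] [[276.8266892919788, 0.0, 320.45793902164166], [0.0, 276.8266892919788, 197.69915983188676], [0.0, 0.0, 1.0]]
lug_tray call []
lug_tray call []
socket_tray call []
socket_tray call []
plain_tray call []
plain_tray call []
```

View pics/scene0.png

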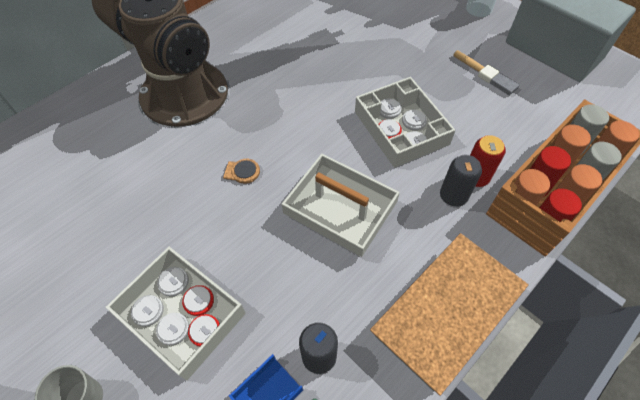

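View pics/side0.png

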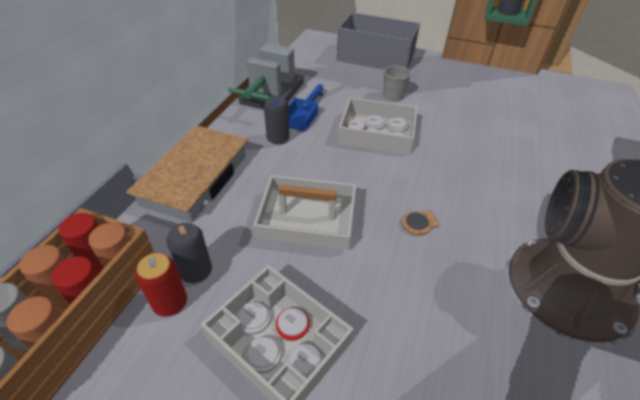

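View pics/wrist0.png

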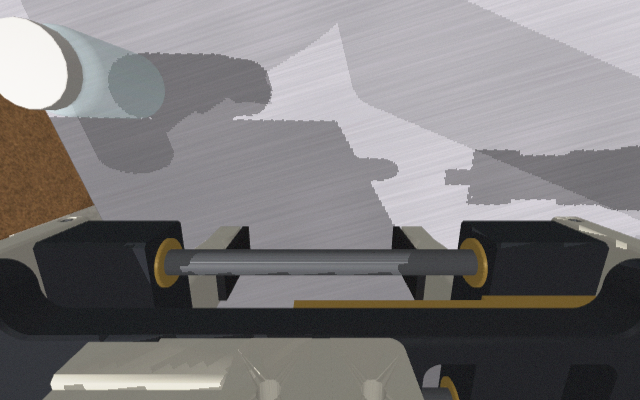

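```bash
cat > fit.py <<'E'
from h import *
from scipy.optimize import minimize
def box(hx,hy,z0,z1): return np.array([[a*hx,b*hy,z] for a in(-1,1) for b in(-1,1) for z in(z0,z1)])
G=box(.1,.08,0,.055); L=box(.1,.08,.016,.056); LB=box(.062,.007,.078,.1)
def hullmask(T,K,pts):
    c=(np.c_[pts,np.ones(len(pts))]@np.linalg.inv(T).T)[:,:3];u=c@K.T;u=u[:,:2]/u[:,2:]
    m=np.zeros((1600,2560),np.uint8);h=cv2.convexHull(((u+.5)*4).astype(np.float32)).astype(np.int32)
    cv2.fillConvexPoly(m,h,1);return m
def fit(views,parts,x0,free=4):
    # views: (T,K,mask); x=(x,y,yaw,z)
    big=[cv2.resize(m.astype(np.uint8),(2560,1600),interpolation=cv2.INTER_NEAREST) for _,_,m in views]
    def cost(x):
        c,s=np.cos(x[2]),np.sin(x[2]);Rz=np.array([[c,-s,0],[s,c,0],[0,0,1]]);t=[x[0],x[1],x[3] if free==4 else 0]
        e=0
        for (T,K,_),b in zip(views,big):
            M=np.zeros_like(b)
            for P in parts: M|=hullmask(T,K,P@Rz.T+t)
            e+=1-(M&b).sum()/max(1,(M|b).sum())
        return e
    best=None
    for y in x0[2]:
        x=np.array([x0[0],x0[1],y,x0[3]])[:free]
        sim=np.vstack([x]+[x+d for d in np.diag([.012,.012,.15,.012][:free])])
        r=minimize(cost,x,method='Nelder-Mead',options=dict(initial_simplex=sim,xatol=2e-4,fatol=1e-5,maxiter=250))
        if best is None or r.fun<best.fun: best=r
    return best
E
python3 - <<'E'
from fit import *
V={}
for n in ['scene','side']:
    s,p=snap(n);T=camT(p,s);K=np.array(p['mtx'])
    V[n]=(T,K,p)
for t,parts in [('lug_tray',[L,LB]),('socket_tray',[G]),('plain_tray',[G])]:
    vs=[];rs=[];
    for n,(T,K,p) in V.items():
        S=silhouettes(t,p)
        if not S: print('miss',t,n);continue
        m=S[0]['region'].astype(np.uint8);m=cv2.morphologyEx(m,cv2.MORPH_OPEN,np.ones((3,3)));
        cs,_=cv2.findContours(m,cv2.RETR_EXTERNAL,cv2.CHAIN_APPROX_NONE);f=np.zeros_like(m);cv2.drawContours(f,[max(cs,key=cv2.contourArea)],-1,1,-1)
        vs.append((T,K,f));o=place_of(t,p)
        if o: rs.append(ray(T,K,o[0]['xy']))
    x,res=tri(rs) if len(rs)==2 else (None,None); print(t,'tri',np.round(x,4),np.round(res,4))
    r=fit(vs,parts,[x[0],x[1],np.radians([0,45,90,135]),0])
    print('   fit xy yaw z',r.x[:2].round(4),np.degrees(r.x[2]).round(2),r.x[3].round(4),'cost',round(r.fun,4))
E
```

```text
lug_tray tri [ 0.5586  0.03   -0.0013] [0.001 0.001]
   fit xy yaw z [0.5535 0.0279] 12.17 0.0002 cost 0.0492
miss socket_tray sideTraceback (most recent call last):
  File "<stdin>", line 15, in <module>
    return _wrapfunc(a, 'round', decimals=decimals, out=out)
    return _wrapit(obj, method, *args, **kwds)
    result = getattr(arr, method)(*args, **kwds)
TypeError: unsupported operand type(s) for *: 'NoneType' and 'float'
```

```bash
cat > run.py <<'E'
import sys
from fit import *
def run(things,cams=('scene','side'),ov=None):
  for t in things:
    parts=[L,LB] if t=='lug_tray' else [G]
    vs=[];rs=[]
    for n in cams:
      for k in range(3):
        s,p=snap(n);T=camT(p,s);K=np.array(p['mtx'])
        S=silhouettes(t,p)
        if S: break
      else: print('miss',t,n);continue
      m=S[0]['region'].astype(np.uint8);m=cv2.morphologyEx(m,cv2.MORPH_OPEN,np.ones((3,3)))
      cs,_=cv2.findContours(m,cv2.RETR_EXTERNAL,cv2.CHAIN_APPROX_NONE);f=np.zeros_like(m);cv2.drawContours(f,[max(cs,key=cv2.contourArea)],-1,1,-1)
      vs.append((T,K,f,p['color']));o=place_of(t,p)
      if o: rs.append(ray(T,K,o[0]['xy']))
    if len(rs)==2:
      x,res=tri(rs); print(t,'tri',np.round(x,4),np.round(res,4))
    else: o,d=rs[0]; x=o+d*(-o[2]/d[2]); print(t,'1 view',x.round(4))
    r=fit([v[:3] for v in vs],parts,[x[0],x[1],np.radians([0,45,90,135]),0],free=4 if len(vs)>1 else 3)
    print('   fit xy yaw z',r.x[:2].round(4),np.degrees(r.x[2]).round(2),r.x[3:].round(4),'cost',round(r.fun,4))
    c,s_=np.cos(r.x[2]),np.sin(r.x[2]);Rz=np.array([[c,-s_,0],[s_,c,0],[0,0,1]]);off=np.array([r.x[0],r.x[1],r.x[3] if len(r.x)>3 else 0])
    if ov:
      for i,(T,K,f,col) in enumerate(vs):
        im=cv2.resize(col[:,:,::-1],None,fx=4,fy=4)
        for P in parts:
          u=np.array([proj(T,K,q) for q in P@Rz.T+off])
          for a in range(8):
            for b in range(a):
              if (P[a]!=P[b]).sum()==1: cv2.line(im,*[tuple(((u[k]+.5)*4).astype(int).tolist()) for k in(a,b)],(0,255,0),1)
        cx,cy=(u.mean(0)*4).astype(int);cx=np.clip(cx,400,2160);cy=np.clip(cy,300,1300)
        cv2.imwrite(f'pics/{ov}_{t}_{i}.png',im[cy-300:cy+300,cx-400:cx+400])
if __name__=='__main__': run(sys.argv[2:],ov=sys.argv[1])
E
python3 run.py a lug_tray socket_tray plain_tray; ls pics
```

```text
lug_tray tri [ 0.5521  0.0264 -0.009 ] [0.0012 0.0012]
   fit xy yaw z [0.5531 0.0276] 12.39 [0.001] cost 0.0474
socket_tray tri [0.4971 0.3103 0.0077] [0.0006 0.0006]
   fit xy yaw z [0.4946 0.3131] 160.8 [0.0006] cost 0.0305
plain_tray tri [ 0.4903 -0.3736 -0.0117] [0.0012 0.0012]
   fit xy yaw z [ 0.4931 -0.3663] 7.29 [0.0007] cost 0.0366
a_lug_tray_0.png
a_lug_tray_1.png
a_plain_tray_0.png
a_plain_tray_1.png
a_socket_tray_0.png
a_socket_tray_1.png
scene0.png
side0.png
wrist0.png
```

View pics/a_lug_tray_0.png

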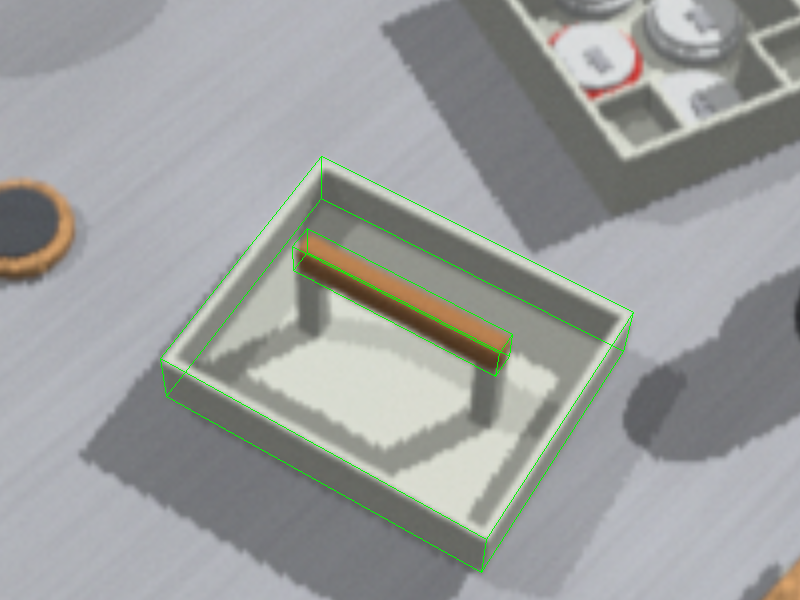

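View pics/a_socket_tray_1.png

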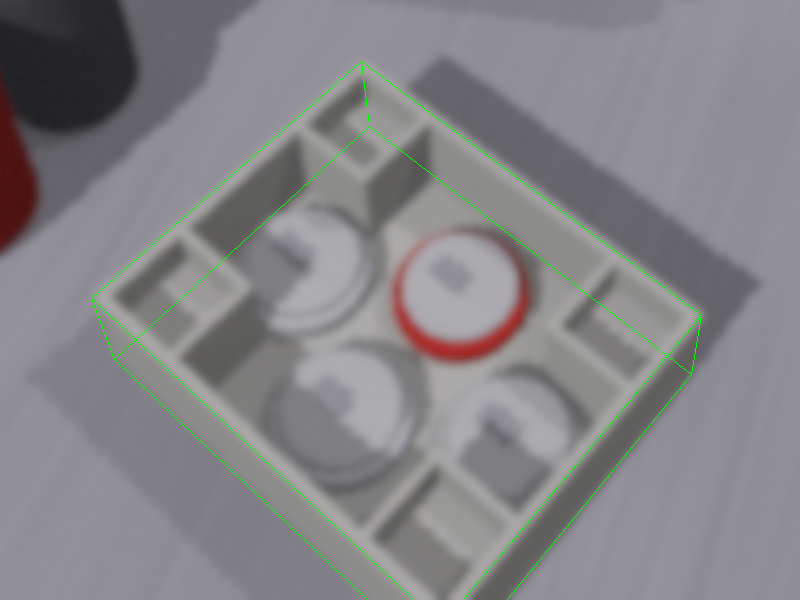

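View pics/a_socket_tray_0.png

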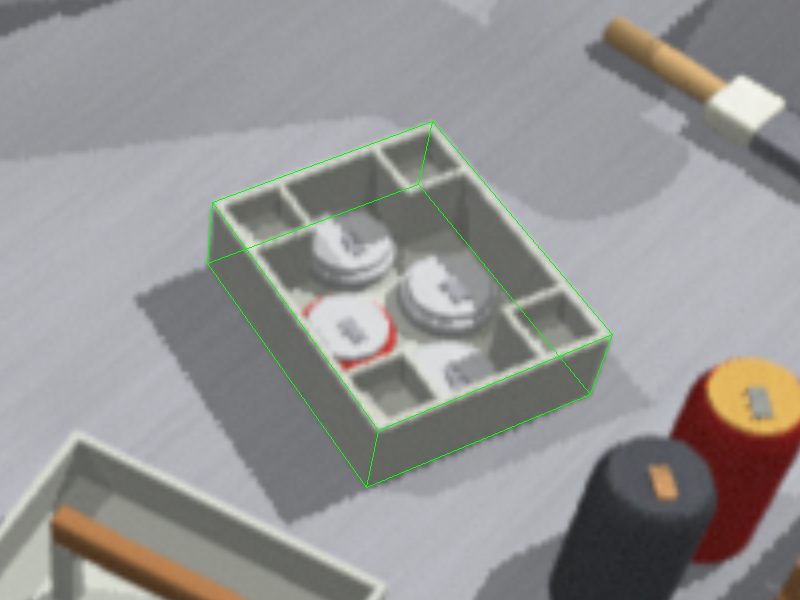

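```bash
python3 -m handwheel '[[[0,0,0,-0.123,0],[0,0,0,-0.123,0],[0,0,0,-0.123,0],[0,0,0,-0.123,0],[0,0,0,0,0]]]'
python3 -m handwheel '[[[0.006,0.018,0,0,0],[0.011,0.033,0,0,0],[0.012,0.036,0,0,0],[0.012,0.036,0,0,0],[0.012,0.036,0,0,0],[0.012,0.036,0,0,0],[0.012,0.036,0,0,0],[0.012,0.036,0,0,0],[0.012,0.036,0,0,0],[0.012,0.036,0,0,0],[0.012,0.036,0,0,0],[0.012,0.036,0,0,0],[0.012,0.036,0,0,0],[0.012,0.036,0,0,0],[0.012,0.036,0,0,0],[0.012,0.036,0,0,0],[0.012,0.036,0,0,0],[0.012,0.036,0,0,0],[0.012,0.036,0,0,0],[0.007,0.021,0,0,0]]]'
python3 -m handwheel '[[[0,0.003,0,0,0],[0,0,0,0,0],[0,0,0,0,0]]]'
python3 - <<'E'
from h import *
s,p=snap('wrist','w1');print(s['tool_pos'],s['orientation'],s['clock'],s['joint_pos'].round(1))
T=camT(p,s);K=np.array(p['mtx'])
for f in (recognise,place_of):
  for a in f('lug_tray',p)[:2]: print(a['xy'],a['conf'],atz(T,K,a['xy'],0.0),atz(T,K,a['xy'],0.05))
im=p['color'].copy()
c,q=np.cos(np.radians(12.3)),np.sin(np.radians(12.3))
for X in [(x,y,z) for x in(-.062,.062) for y in(-.007,.007) for z in (.1,)]+[(x,y,.056) for x in(-.1,.1) for y in (-.08,.08)]:
  u=proj(T,K,[.5533+c*X[0]-q*X[1],.0278+q*X[0]+c*X[1],X[2]]);print(u.round(1));cv2.circle(im,tuple(int(v) for v in u),3,(0,255,0),1)
cv2.imwrite('pics/w1o.png',im[:,:,::-1])
E
```

```text
clock: 2.82
tool_pos: [0.1832, 0.6497, 0.2436]
orientation: [-180.0, -0.0, 12.8]
force: [0.2, -0.2, -0.4]
opening: 0.0877
clock: 4.48
tool_pos: [0.5544, 0.0279, 0.2436]
orientation: [180.0, -0.0, 12.1]
force: [0.5, 0.6, 0.0]
opening: 0.0875
clock: 4.73
tool_pos: [0.5536, 0.0279, 0.2435]
orientation: [-180.0, 0.0, 12.3]
force: [-0.8, 0.2, 0.5]
opening: 0.0876
[0.5536359  0.02790864 0.2434554 ] [-1.79991264e+02  1.35733554e-02  1.22587526e+01] 4.7333 [ 23.1   9.2 -14.7  -0.  -66.1  79.1]
[321.7, 168.3] 0.94 [0.56176893 0.0287469  0.        ] [0.56951143 0.03062479 0.05      ]
[321.3, 175.4] 0.77 [0.55181    0.02714235 0.        ] [0.56084686 0.02922879 0.05      ]
[327.4 245.1]
[314.9 245.1]
[328.2 131. ]
[314.2 131. ]
[382.4 257.6]
[259.9 257.5]
[392.8  94.9]
[249.6  94.9]
```

View pics/w1o.png

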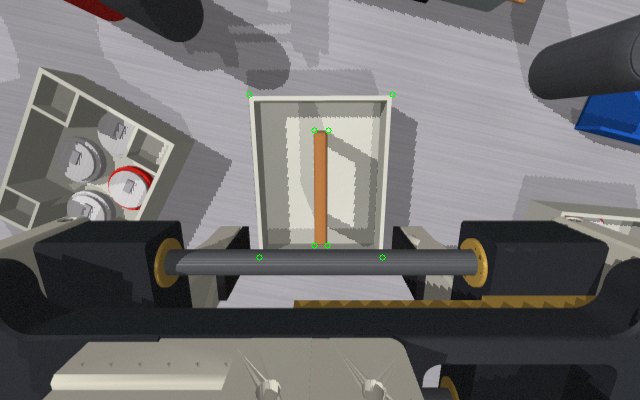

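The wrist view shows the bar at column 321, rows 130–245, and the far rim corners at (250,97) and (391,97). Both match my prediction to within 1–2 px. I'll descend and grip.

```bash
python3 -m handwheel '[[[0,0,0.015,0,0],[0,0,0.025,0,0],[0,0,0.03,0,0],[0,0,0.03,0,0],[0,0,0.025,0,0],[0,0,0.015,0,0],[0,0,0.010,0,0],[0,0,0.006,0,0],[0,0,0,0,0],[0,0,0,0,0]]]'
python3 -m handwheel '[[[0,0,0,0,1],[0,0,0,0,1],[0,0,0,0,1],[0,0,0,0,1],[0,0,0,0,1],[0,0,0,0,1],[0,0,0,0,1],[0,0,0,0,1],[0,0,0,0,1],[0,0,0,0,1],[0,0,0,0,1],[0,0,0,0,1]]]'
```

```text
clock: 5.72
tool_pos: [0.5544, 0.0284, 0.0883]
orientation: [180.0, -0.1, 12.5]
force: [0.1, -0.1, 0.2]
opening: 0.0876
clock: 6.72
tool_pos: [0.5539, 0.0279, 0.0875]
orientation: [-180.0, 0.0, 12.4]
force: [0.6, 1.3, -1.5]
opening: 0.0139
```

Opening is 13.9 mm, matching the 14 mm bar. Next is a slow lift by 0.11 m.

```bash
python3 -m handwheel '[[[0,0,-0.003,0,1],[0,0,-0.006,0,1],[0,0,-0.01,0,1],[0,0,-0.014,0,1],[0,0,-0.016,0,1],[0,0,-0.016,0,1],[0,0,-0.016,0,1],[0,0,-0.014,0,1],[0,0,-0.010,0,1],[0,0,-0.006,0,1],[0,0,-0.003,0,1],[0,0,0,0,1],[0,0,0,0,1],[0,0,0,0,1]]]'
python3 - <<'E'
from h import *
s,p=snap('wrist','w2');print(s['tool_pos'],s['orientation'],s['force'],s['moment'])
snap('side','s2')
E
python3 run.py b lug_tray socket_tray
```

```text
clock: 7.88
tool_pos: [0.5533, 0.0278, 0.2006]
orientation: [180.0, 0.1, 12.4]
force: [0.6, -0.6, -3.9]
opening: 0.0137
[0.55334172 0.02777567 0.20062756] [1.79997034e+02 9.46400897e-02 1.24343479e+01] [ 0.62900435 -0.64327386 -3.86373386] [-0.04124284  0.0084376   0.03253054]
lug_tray tri [0.5518 0.0283 0.1023] [0.0017 0.0017]
   fit xy yaw z [0.5538 0.027 ] 12.87 [0.1125] cost 0.4943
socket_tray tri [0.4963 0.3087 0.0011] [0.0015 0.0015]
   fit xy yaw z [0.4942 0.3135] -19.49 [0.0012] cost 0.2381
```

View pics/w2.png

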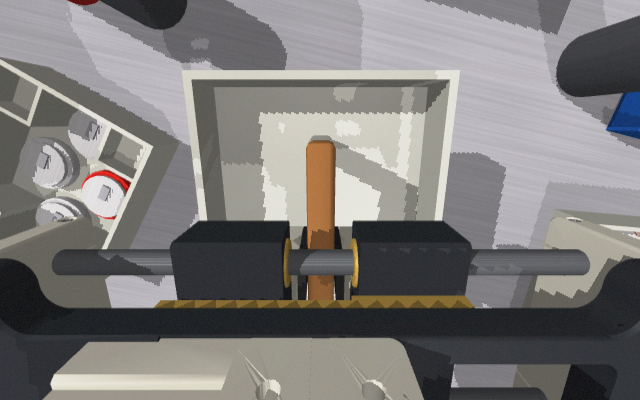

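View pics/s2.png

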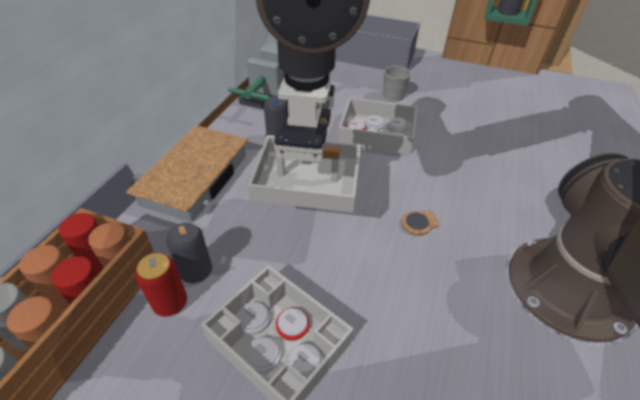

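The tray is hanging level in the grip, with the bar at column 321 and the far rim at row 71 in the wrist view. The socketed tray hasn't moved. I'll lift it further, turn it and carry it over.

```bash
python3 -m handwheel '[[[0,0,-0.004,0.02,1],[0,0,-0.008,0.04,1],[0,0,-0.01,0.055,1],[0,0,-0.01,0.06,1],[0,0,-0.008,0.06,1],[0,0,-0.004,0.06,1],[0,0,-0.002,0.06,1],[0,0,0,0.06,1],[0,0,0,0.058,1],[0,0,0,0.04,1],[0,0,0,0.03,1],[0,0,0,0.01,1],[0,0,0,0,1]]]'
python3 -m handwheel '[[[-0.002,-0.003,0,0,1],[-0.005,-0.008,0,0,1],[-0.008,-0.014,0,0,1],[-0.010,-0.017,0,0,1],[-0.011,-0.018,0,0,1],[-0.011,-0.018,0,0,1],[-0.011,-0.018,0,0,1],[-0.011,-0.018,0,0,1],[-0.011,-0.018,0,0,1],[-0.011,-0.018,0,0,1],[-0.011,-0.018,0,0,1],[-0.011,-0.018,0,0,1],[-0.010,-0.017,0,0,1],[-0.010,-0.017,0,0,1],[-0.008,-0.014,0,0,1],[-0.006,-0.009,0,0,1],[-0.003,-0.006,0,0,1],[0,-0.001,0,0,1],[0,0,0,0,1],[0,0,0,0,1]]]'
python3 - <<'E'
from h import *
s,p=snap('wrist','w3');print(s['tool_pos'],s['orientation'],s['force'],s['moment'])
snap('side','s3');snap('scene','c3')
E
```

```text
clock: 9.77
tool_pos: [0.5539, 0.0279, 0.2478]
orientation: [-180.0, -0.0, -19.3]
force: [-0.2, 0.6, -4.2]
opening: 0.0136
clock: 11.43
tool_pos: [0.4947, 0.3127, 0.2475]
orientation: [180.0, 0.0, -19.3]
force: [-0.3, 0.4, -3.6]
opening: 0.014
[0.4946879  0.31273873 0.24748629] [ 1.79974457e+02  5.65434418e-03 -1.92639063e+01] [-0.27579387  0.37880452 -3.59178978] [-0.03009173 -0.03647968 -0.04476077]
```

View pics/w3.png

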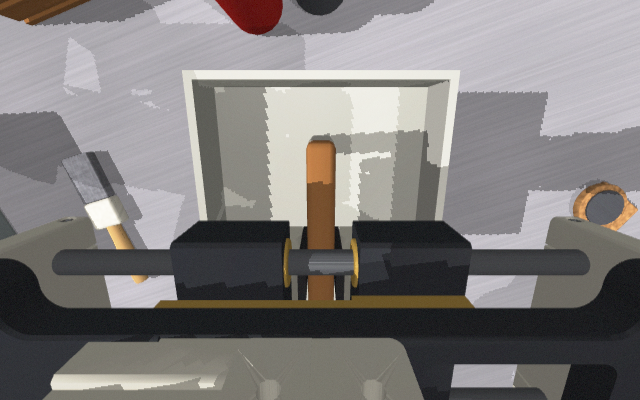

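View pics/s3.png

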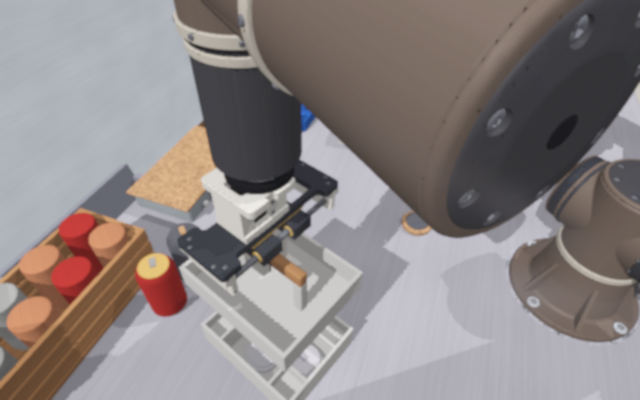

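View pics/c3.png

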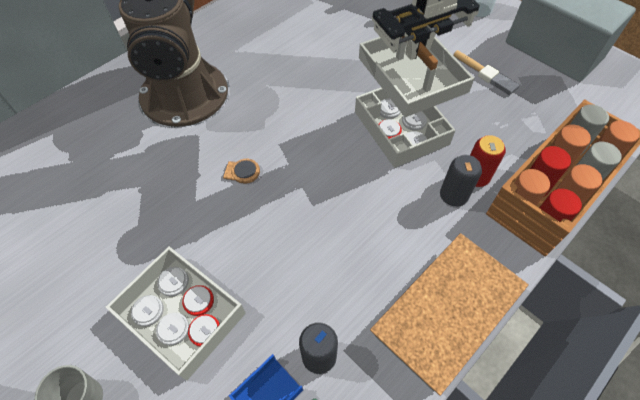

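```bash
python3 - <<'E'
from h import *
s,p=snap('wrist');T=camT(p,s);K=np.array(p['mtx'])
z=s['tool_pos'][2]-.0875+.056
t=s['tool_pos'];yw=np.radians(s['orientation'][2]);ex=np.array([np.cos(yw),np.sin(yw)]);ey=np.array([-np.sin(yw),np.cos(yw)])
for u in [(183,70.5),(460,70.5)]:
    X=atz(T,K,u,z)[:2]-t[:2];print('in tool-world frame x,y',(X@ex).round(4),(X@ey).round(4))
E
python3 -m handwheel '[[[0,0,0.004,0,1],[0,0,0.008,0,1],[0,0,0.012,0,1],[0,0,0.014,0,1],[0,0,0.014,0,1],[0,0,0.014,0,1],[0,0,0.012,0,1],[0,0,0.008,0,1],[0,0,0.005,0,1],[0,0,0.003,0,1],[0,0,0.001,0,1],[0,0,0,0,1],[0,0,0,0,1]]]'
cat > ov.py <<'E'
from fit import *
import sys
tag=sys.argv[1]; S=[.4945,.3132,-19.35]
for n in ('side','scene'):
    s,p=snap(n);T=camT(p,s);K=np.array(p['mtx']);im=cv2.resize(p['color'][:,:,::-1],None,fx=4,fy=4)
    def d(P,x,y,z,yaw,col):
        Rz=R.from_euler('z',yaw,degrees=True).as_matrix();u=[proj(T,K,q) for q in P@Rz.T+[x,y,z]]
        for a in range(8):
            for b in range(a):
                if (P[a]!=P[b]).sum()==1: cv2.line(im,*[tuple(((u[k]+.5)*4).astype(int).tolist()) for k in(a,b)],col,1)
        return np.mean(u,0)
    c=d(G,S[0],S[1],0,S[2],(0,0,255))
    t=s['tool_pos'];d(L,t[0],t[1],t[2]-.0875,s['orientation'][2],(0,255,0))
    cx,cy=(c*4).astype(int);cy-=80;cx=np.clip(cx,400,2160);cy=np.clip(cy,300,1300)
    cv2.imwrite(f'pics/{tag}_{n}.png',im[cy-300:cy+300,cx-400:cx+400])
print(s['tool_pos'],s['orientation'],s['force'])
E
python3 ov.py d
```

```text
in tool-world frame x,y 0.0982 0.0794
in tool-world frame x,y 0.0983 -0.0799
clock: 12.72
tool_pos: [0.4949, 0.3137, 0.1532]
orientation: [-180.0, -0.0, -19.2]
force: [-0.2, -0.3, -3.4]
opening: 0.0138
[0.49492089 0.31368895 0.15322235] [-1.79939974e+02 -2.97169860e-02 -1.92323042e+01] [ 0.49987943 -0.40913592 -3.95048125]
```

View pics/d_side.png

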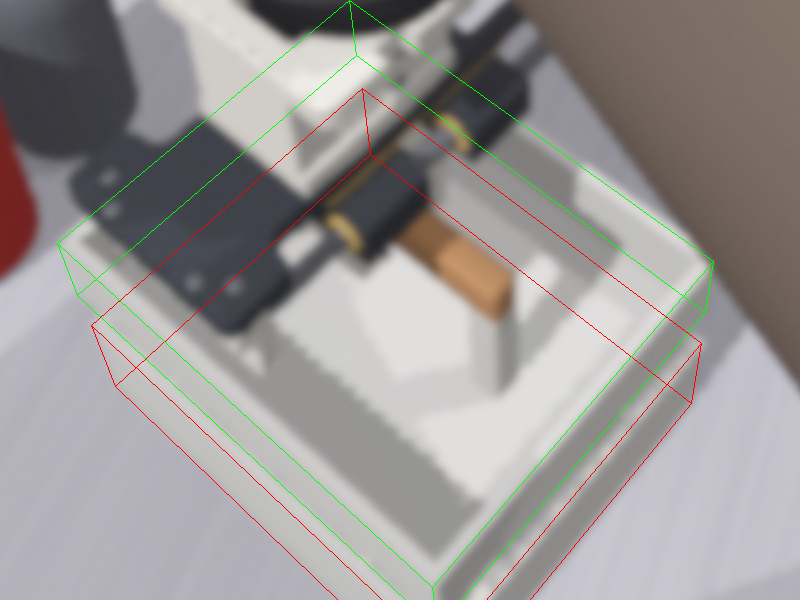

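View pics/d_scene.png

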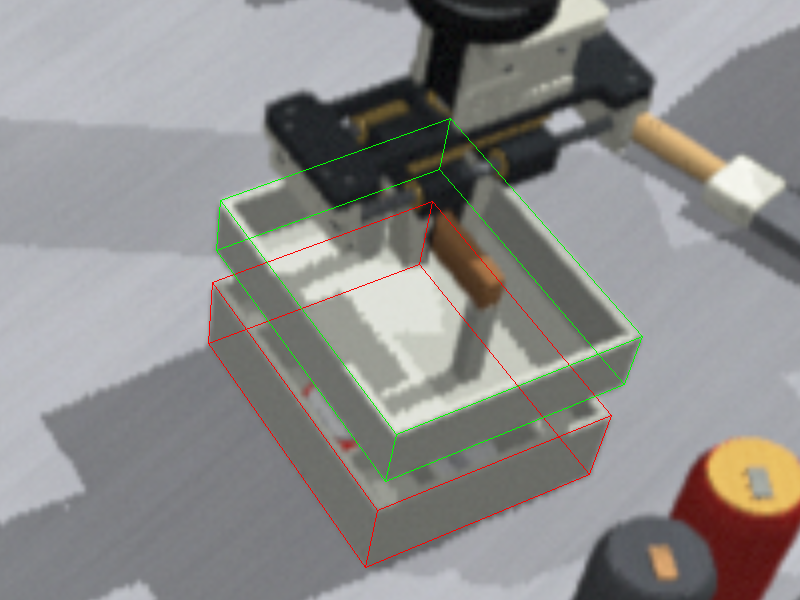

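Both overlays match the images: held tray in green, socketed tray in red. In-hand error is under 2 mm, well inside the ±11 mm clearance. I'll lower slowly and watch the force.

```bash
python3 -m handwheel '[[[0.001,0,0.003,0,1],[0,0,0.003,0,1],[0,0,0.003,0,1],[0,0,0.003,0,1],[0,0,0.003,0,1],[0,0,0.002,0,1],[0,0,0.002,0,1],[0,0,0.002,0,1],[0,0,0,0,1],[0,0,0,0,1]]]'
python3 -m handwheel '[[[0,0,0.002,0,1],[0,0,0.001,0,1],[0,0,0.001,0,1],[0,0,0,0,1],[0,0,0,0,1],[0,0,0,0,1]]]'
```

```text
clock: 13.65
tool_pos: [0.4956, 0.313, 0.1315]
orientation: [180.0, 0.0, -19.2]
force: [0.1, -0.2, -3.9]
opening: 0.0135
clock: 14.15
tool_pos: [0.4956, 0.3131, 0.1276]
orientation: [-180.0, -0.0, -19.2]
force: [0.7, -0.2, -3.0]
opening: 0.0138
```

```bash
python3 -m handwheel '[[[0,0,0.001,0,1],[0,0,0,0,1],[0,0,0,0,1],[0,0,0,0,1]]]'; python3 -m handwheel '[[[0,0,0.0005,0,1],[0,0,0,0,1],[0,0,0,0,1],[0,0,0,0,1]]]'; python3 ov.py e
```

```text
clock: 14.48
tool_pos: [0.4956, 0.3131, 0.1266]
orientation: [-180.0, -0.0, -19.2]
force: [-0.3, 0.4, -4.3]
opening: 0.0142
clock: 14.82
tool_pos: [0.4956, 0.3131, 0.1265]
orientation: [-180.0, -0.0, -19.2]
force: [-2.1, -1.4, 3.6]
opening: 0.0141
[0.49560696 0.31305584 0.12653652] [-1.79985876e+02 -1.30392610e-02 -1.92331457e+01] [-3.31395402 -0.87405125  4.83169355]
```

View pics/e_scene.png

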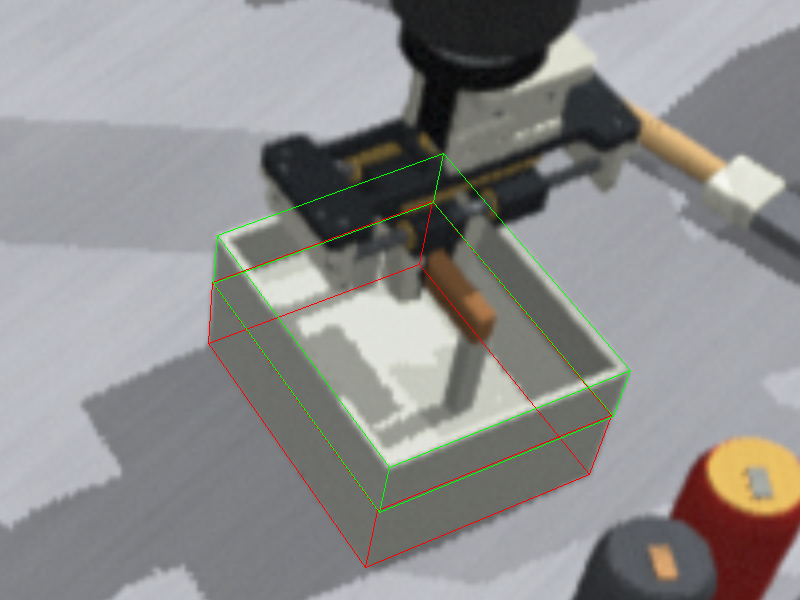

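Contact came at exactly the expected height of 0.1265, and the trays sit flush with no gap. I'll release and withdraw.

```bash
python3 -m handwheel '[[[0,0,0,0,0.6],[0,0,0,0,0.4],[0,0,0,0,0.2],[0,0,0,0,0],[0,0,0,0,0],[0,0,0,0,0],[0,0,0,0,0],[0,0,0,0,0],[0,0,0,0,0],[0,0,0,0,0],[0,0,0,0,0],[0,0,0,0,0]]]'
python3 -m handwheel '[[[0,0,-0.005,0,0],[0,0,-0.01,0,0],[0,0,-0.02,0,0],[0,0,-0.025,0,0],[0,0,-0.025,0,0],[0,0,-0.025,0,0],[0,0,-0.02,0,0],[0,0,-0.01,0,0],[0,0,0,0,0],[0,0,0,0,0],[0,0,0,0,0]]]'
```

```text
clock: 15.92
tool_pos: [0.4956, 0.3131, 0.1261]
orientation: [180.0, -0.0, -19.2]
force: [0.3, -0.5, 0.0]
opening: 0.0854
clock: 16.83
tool_pos: [0.495, 0.3127, 0.265]
orientation: [179.9, 0.1, -19.3]
force: [0.0, 0.2, 0.6]
opening: 0.0875
```

```bash
cat > ov2.py <<'E'
from fit import *
S=[.4945,.3132,-19.35]
for n in ('side','scene'):
    s,p=snap(n);T=camT(p,s);K=np.array(p['mtx']);im=cv2.resize(p['color'][:,:,::-1],None,fx=4,fy=4)
    for P,z,col in((G,0,(0,0,255)),(L,.039,(0,255,0)),(LB,.039,(0,255,0))):
        Rz=R.from_euler('z',S[2],degrees=True).as_matrix();u=[proj(T,K,q) for q in P@Rz.T+[S[0],S[1],z]]
        for a in range(8):
            for b in range(a):
                if (P[a]!=P[b]).sum()==1: cv2.line(im,*[tuple(((u[k]+.5)*4).astype(int).tolist()) for k in(a,b)],col,1)
        if P is L: c=np.mean(u,0)
    cx,cy=(c*4).astype(int);cx=np.clip(cx,400,2160);cy=np.clip(cy,300,1300)
    cv2.imwrite(f'pics/f_{n}.png',im[cy-300:cy+300,cx-400:cx+400])
E
python3 ov2.py; python3 run.py g plain_tray
```

```text
plain_tray tri [ 0.4931 -0.3632  0.0047] [0.0004 0.0004]
   fit xy yaw z [ 0.4925 -0.3663] 187.1 [-0.0016] cost 0.7418
```

View pics/f_side.png

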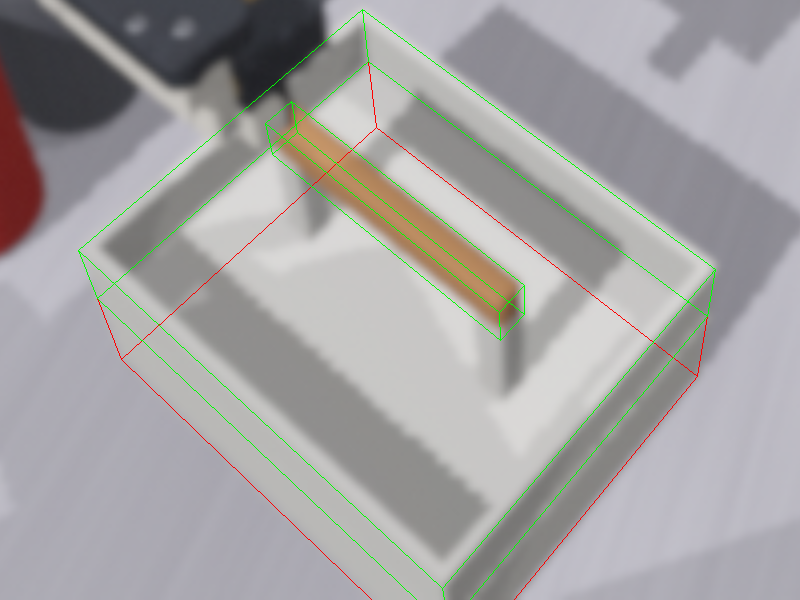

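View pics/f_scene.png

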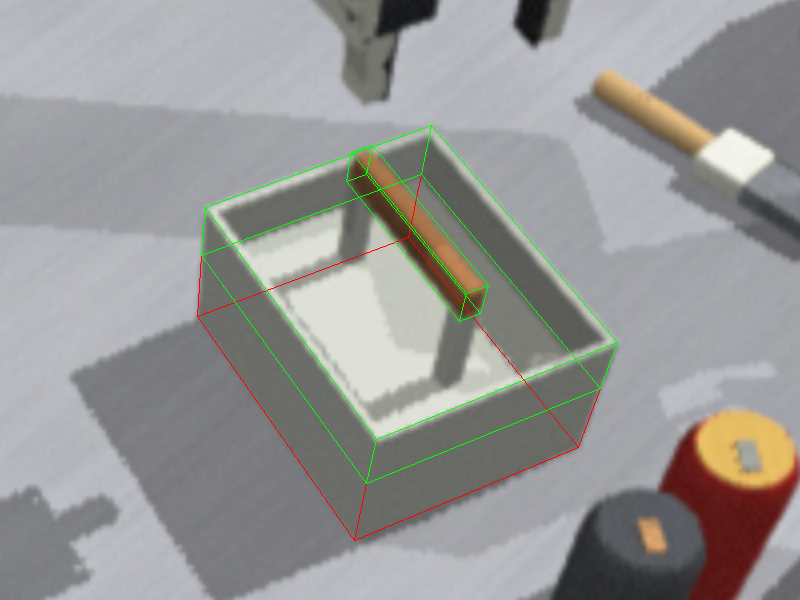

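Both views match the seated model: the carried tray is on the socketed tray at +39 mm with parallel edges, and the gripper is clear.

```bash
python3 -c "
from plant import close_job;print(close_job())"
```

```text
the job is handed in; nothing more can be done
None
```

I put the empty tray onto the socketed tray with its lugs in the sockets, let go and handed the job in at about 17 s of the 42 s. No verdict came back.

**What I did:** I found the trays by fitting their outlines in the scene and side views. I gripped the wooden bar at mid-length (opening 13.9 mm), then lifted, turned and carried the tray. I lowered it in small steps until it touched at tool height 0.1265 m, the value expected when seated, with less than 10 N of force. Then I opened the gripper and withdrew straight up.

**Last checks:**
- **Seating:** the scene and side overlays matched the seated model. The carried tray was 39 mm up, flat, parallel and flush, to within about 1–3 mm.
- **Socketed tray:** it had not visibly moved from where I first found it.
- **Plain tray:** it still fitted at (0.493, -0.366), as at the start.
- **Gripper:** it was about 0.14 m above the release height and touching nothing.

**Checks that disagreed:**
- **Network origins:** the networks' triangulated tray origins differed from the outline fits by up to about 7 mm across and 12 mm in height. I used the outline fits.
- **Masked views:** fit overlap was poor for the raised tray, the socketed tray during the carry and the plain tray at the end. I think the arm or a poor mask caused this, but did not check; the fitted positions still agreed.

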